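# Shim the rocking dosing pump level

## Task

The dosing pump rocks because one of its feet is too short, and it leans down on that corner. Gently push the loose wedge with the fingertips, thin edge first, under the short foot until the pump stands level and no longer rocks, then let go and leave it there. Push only: do not lift or squeeze the wedge, do not shove the pump along the bench, and leave everything else where it stands.

Things in the scene. Friction and masses are not known exactly. Their poses are not given: they have to be found in the camera images.
- pump: dosing pump, about 2.4 kg, loose on four round-ended rubber feet. Origin: centre of its 260 x 210 mm base plate, level with the bottoms of the three good feet. Own x along the 260 mm, y along the 210 mm, z up. Feet at x = -100 or 100, y = -80 or 80 mm; the one at x -100, y +80 is 8 mm too short, so at the start the pump leans on it by 0.064 rad. Level: z axis vertical.
- plate_corner (a point): on the pump, top of the white base plate straight above the short foot. The plate's underside is 40 mm and its top 62 mm above the bench when level; its edges lie 30 mm (-x side) and 25 mm (+y side) beyond this point. A column with a blue screen, to 250 mm high, stands on the plate from x = -75 mm (pump's frame) on.
- short_foot (a point): lowest point of the short foot, a rubber ball end of 20 mm radius: on the bench at the start, 8 mm above it when the pump is level. It presses down with 2 to 6 N. Axes as the pump's.
- wedge: loose black plastic wedge, 90 g, 130 long, 44 mm wide, flat on the bench: 0.6 mm thick at the thin edge, rising evenly to 18 mm at the upright flat back. Origin: centre of its flat underside; own x points along it to the thin edge, y across, z up. It lies on the pump's -x side and points roughly at the short foot, thin edge some 35 to 95 mm short of it.
- wedge_tip (a point): middle of the wedge's thin edge, on the bench (65 mm ahead of its origin). When it is about 54 mm past the middle of the short foot the pump is level; 1 mm more push raises the foot 0.13 mm. The wedge stays where it is left.
- wedge_back (a point): middle of the wedge's upright back face (44 mm wide, 18 mm high), 9 mm above the bench, 65 mm behind the wedge's origin: the face to push.
- jar: small closed amber glass jar with white cap, 48 mm across, 58 mm high; a bystander, to be left alone. Origin: centre of its underside
- beaker: small open glass beaker, 54 mm across, 62 mm high; a bystander, to be left alone. Origin: centre of its underside
- collar: loose steel clamp collar lying flat, 60 mm outside, 36 mm bore, 16 mm high; a bystander, to be left alone. Origin: centre of its underside
- driver: screwdriver lying on the bench, 170 mm long; a bystander, to be left alone. Origin: under its middle
- tipbox: closed pipette tip box, 92 x 122 mm, 63 mm high; a bystander, to be left alone. Origin: centre of its underside
Things that resemble listed ones, but are neither listed nor needed, are in the scene too. What is shaped like the wedge but green or white is not meant.

How it is judged:
At the end, for the whole second after the job is handed in: the wedge lies flat on the bench under the short foot (the foot's middle over the wedge) and carries it with more than 0.8 N, the pump stands level within 0.010 rad (about 0.6 degree, 8 mm of wedge travel either way), and both are at rest (angle between pump's own z axis and vertical below 0.01 rad and contact force between wedge and pump above 0.8 N and y of short_foot in the frame of wedge between -0.022 and 0.022 m and x of short_foot in the frame of wedge between -0.055 and 0.055 m and angle between wedge's own z axis and vertical below 0.04 rad and height (world z) of wedge below 0.004 m and linear speed of each of pump, wedge below 0.01 m/s and angular speed of pump below 0.05 rad/s); the robot touches nothing.
It fails at once if the wedge was lifted or tipped off the bench (height (world z) of wedge above 0.012 m or angle between wedge's own z axis and vertical above 0.2 rad).
It fails at once if the pump was shoved more than 20 mm along the bench, or lifted (distance of pump from where it was at the start of the episode above 0.02 m).
It fails at once if the pump was tipped (angle between pump's own z axis and vertical above 0.12 rad).
It fails at once if the wedge was squeezed or pressed hard, with over 45 N (contact force between the fingers and wedge above 45 N).
It fails at once if a loose bystander was moved more than 20 mm (distance of any of jar, beaker, collar, driver, tipbox from where it was at the start of the episode above 0.02 m).
It also fails if it takes over 61 s, if anything falls off the work surface, if the arm or the gripper's body presses on something with over 40 N, if the wrist force passes 120 N, or if a joint passes its speed limit or range.

## Robot

A 6-joint arm with a two-finger parallel gripper is mounted at the origin on the work surface. World frame = base frame: x ahead of the robot, y to its left, z up, the work surface at z = 0. Lengths are in m, angles in rad, forces in N, time in s.
With the tool pointing down it reaches from about 0.35 to 0.85 m from the base axis. Payload 8.1 kg.
Tool frame: the origin (TCP) lies at the very end of the fingers, on their centre line; the grasp point (between the pads) lies robot.hold_point_z behind it (robot.hold_point_z is the distance from the TCP to the grasp point, in m); z points along the fingers, y is the direction in which the jaws open and shut (so a half turn about z gives the same grasp; the last joint's range is limited). The gripper opens to 93 mm and grips with 3 to 60 N. Pads are 15 mm wide; open, the fingers measure 128 mm over their backs; the gripper's body (75 mm by 188 mm) begins 65 mm behind the grasp point.
Start: joints at [-1.308, 0.13, 1.488, -0, 1.523, -0.085], TCP at [0.205, -0.564, 0.219] pointing down, gripper open.
Joint ranges: [-2.96, 2.96], [-0.89, 2.26], [0.02, 2.5], [-1.34, 4.48], [0, 2.73], [-2.66, 2.66]. Speed limits (rad/s): [2.39, 2.39, 2.79, 3.14, 3.14, 3.14].

## Interface

Orientations are given as a rotation vector (axis times angle).
In Python, from plant import robot, cams gives the robot as it stands. The module is installed in compiled form; this text tells all that it offers.
- The arm moves only by the tool step_arm, never from a script. Its argument "deltas" is a list of rows, each an object with "offset": the shift along the tool's x, y, z in cm, a list of three; "roll": the turn about the tool's z in rad. In form: [{"offset": [x, y, z], "roll": roll}, ...]. A call has 1 to 12 rows; each row shifts and turns the commanded pose from where the row before left it, along the tool's axes as they then stand; what a row does not reach is not made up. A row lasts 1/8 s, in which the tool goes at most 62.5 mm and 10.7 degrees, less where a joint would pass 70% of its speed; a pose out of reach is approached as far as the arm can. A call with a gripper value outside its range is refused whole. "fingers" is the finger opening in cm, from 0 to 9.3, set as the call begins (left out, the last holds). The fingers move at their own pace and stop on an object; "grip_force" is the grip in N (left out, the last holds). Time passes only in rows, so rows that do not move let the fingers close. It gives the time, the measured TCP pose, the force and the opening at its end, in the units of the state.
- robot.read_state(): the state, without advancing time (a new reading comes with each control period).
- cams.read_camera(name): name is "side" or "top"; returns a dict with "pixels" (400x640x3 uint8, red, green, blue), "fx", "fy", "cx", "cy" (pixels), "k1" (the pictures are not rectified: a ray, as slopes to the right and down, at radius r is drawn at 1 + k1 r^2 times it, then the intrinsics apply), "extrinsics" (4x4, takes a point from world to camera coordinates). Camera axes: x right, y down, z forward; pixel columns grow to the right and rows downward; lengths in m; the calibration is good to about 2 mm. A picture is of the moment at which its call begins. There is no depth.
- robot.close_job(): hands the job in, once; it reports no verdict.
Trained networks look in a picture, given as the dict that the camera call returned (one of the last four; its "shot" number tells which), for a name from the list of things; names that differ only in an ending like _2 or _b are one class to them, and where a whole thing is asked for, a point or a joint stands for the part that bears it (a point fixed in the world has none). Each returns a list of dicts, best first, with "score" (0 to 1); they miss things now and then, are a little off and sometimes report something else, mostly with a low value. They report only what shows in the picture. A call takes as long as a camera call. They do not tell look-alikes from the thing itself.
- cams.boxes_of(picture, thing): "xy" ([column, row] in pixels, amid what is visible of it).
- cams.silhouettes(picture, thing): "mask" (400x640 bool, what is visible of it) and "xy" ([column, row] in pixels, amid what is visible of it).
- cams.pinpoint(picture, thing): "xy" ([column, row] in pixels: a listed point, or the origin of a listed thing).
The state is a dict: "t": time; "q": joint angles; "dq": joint speeds; "joint_torque": joint torques, N m; "tool_pos": TCP position; "orientation": TCP orientation; "force": force on the tool from outside, world axes, zero at the start; "wrist_torque": the same for the moment, N m; "opening": finger opening in m.
Only numpy, scipy, OpenCV 4.12 (cv2) and the standard library are available. Lean on these libraries where they do the work, as an engineer would, in place of code of your own. Each camera call takes 0.05 s, during which the arm holds its last target. There are 200 camera calls.

## Working session

There is one attempt and no reset: what is moved stays moved. The work goes in short steps, Python scripts to look and compute and a tool call to move; the robot and the scene stay as the last step left them, time stands still between calls to the robot, and variables do not carry over. Pictures are saved under pics/ and viewed, about 8 in all and at most 12, crops included, and the job is handed in when it is done.

Besides the shell and the picture viewer there is one more tool, called after "Emit:" by a JSON object that holds its "fn" and its "kwargs". step_arm: Moves the arm, as the interface text tells. Its arguments: {"type":"object","properties":{"deltas":{"type":"array"},"fingers":{"type":"number"},"grip_force":{"type":"number"}},"required":["deltas"]}

```bash
mkdir -p pics
cat > h.py <<'E'
import numpy as np, cv2
from plant import robot, cams
def ray(p,uv):
    K=np.array([[p['fx'],0,p['cx']],[0,p['fy'],p['cy']],[0,0,1.]])
    x=np.array([(uv[0]-p['cx'])/p['fx'],(uv[1]-p['cy'])/p['fy']]); y=x.copy()
    for _ in range(20): y=x/(1+p['k1']*(y@y))
    E=np.array(p['extrinsics']); R=E[:3,:3]; return -R.T@E[:3,3], R.T@np.array([y[0],y[1],1.])
def at_z(p,uv,z):
    o,d=ray(p,uv); return o+d*(z-o[2])/d[2]
def proj(p,X):
    E=np.array(p['extrinsics']); c=E[:3,:3]@np.array(X)+E[:3,3]; s=c[:2]/c[2]; s=s*(1+p['k1']*(s@s))
    return np.array([p['fx']*s[0]+p['cx'],p['fy']*s[1]+p['cy']])
def save(p,n): cv2.imwrite('pics/'+n,cv2.cvtColor(p['pixels'],cv2.COLOR_RGB2BGR))
E
python3 - <<'E'
from h import *
np.set_printoptions(precision=4,suppress=True)
Z={'wedge_tip':0,'wedge_back':.009,'wedge':0,'plate_corner':.054,'short_foot':0,'pump':0,'jar':0,'beaker':0,'collar':0,'driver':0,'tipbox':0}
s=robot.read_state();print(s['t'],s['tool_pos'],s['orientation'],robot.hold_point_z)
for c in ('side','top'):
    p=cams.read_camera(c);save(p,c+'0.png');print(c,ray(p,(320,200)),p['fx'])
    for n,z in Z.items():
        for r in cams.pinpoint(p,n)[:3]: print(n,round(r['score'],2),np.array(r['xy']),at_z(p,r['xy'],z)[:2])
E
```

```text
0.0 [ 0.2044 -0.5635  0.2176] [-3.0924 -0.5433  0.0003] 0.0188
side (array([0.2117, 0.7975, 0.7929]), array([ 0.2782, -0.6304, -0.7248])) 398.36412284386535
wedge_tip 0.9 [301.2 168.3] [0.6187 0.0091]
wedge_tip 0.76 [371.  213.9] [0.3708 0.1037]
wedge_tip 0.58 [312.9 210.9] [0.5179 0.1522]
wedge_back 0.93 [286.5 242.7] [0.5325 0.281 ]
wedge_back 0.91 [273.9 195. ] [0.6378 0.1462]
wedge_back 0.87 [403.9 249.9] [0.2588 0.1928]
wedge 0.93 [382.8 232.4] [0.3235 0.1524]
wedge 0.85 [302.6 225.7] [0.522  0.2095]
wedge 0.55 [292.  181.9] [0.6187 0.0722]
plate_corner 0.97 [315.6 136.4] [ 0.6114 -0.085 ]
plate_corner 0.71 [264.9 149.8] [0.7241 0.029 ]
short_foot 0.72 [329.  191.3] [0.5058 0.0674]
short_foot 0.66 [316.1 153.5] [ 0.6047 -0.0705]
pump 0.85 [354.2 142.8] [ 0.5131 -0.1649]
pump 0.41 [331.  192.3] [0.4991 0.0689]
jar 0.87 [330.9 192. ] [0.4998 0.068 ]
jar 0.68 [292.5 181.7] [0.6177 0.0709]
beaker 0.82 [268.5 152.1] [ 0.7455 -0.0214]
collar 0.61 [300.  131.9] [ 0.6981 -0.1527]
driver 0.79 [333.7 282.1] [0.3853 0.3359]
driver 0.52 [265.9 148. ] [ 0.7629 -0.0363]
tipbox 0.89 [240.6 292.1] [0.5705 0.442 ]
top (array([0.3904, 0.1167, 0.9758]), array([ 0.145 ,  0.0194, -0.9892])) 363.5927034301511
wedge_tip 0.95 [330.2 259.1] [0.3744 0.1126]
wedge_tip 0.9 [363.7 173.2] [0.6042 0.0144]
wedge_tip 0.57 [313.  206.5] [0.5162 0.1552]
wedge_back 0.69 [302.6 297.7] [0.2771 0.1871]
wedge 0.91 [342.3 170.6] [0.6132 0.0726]
wedge 0.87 [288. 204.] [0.5249 0.2229]
wedge 0.74 [315.4 278.9] [0.3237 0.1531]
plate_corner 0.6 [401.6 164.6] [ 0.6124 -0.0791]
pump 0.8 [428.1 201.1] [ 0.5223 -0.1563]
jar 0.6 [343.1 210. ] [0.5045 0.0741]
beaker 0.76 [377.4 116.2] [ 0.7665 -0.031 ]
beaker 0.21 [315.  163.4] [0.6357 0.1471]
collar 0.83 [423.6 134.9] [ 0.7083 -0.1567]
driver 0.69 [245.  260.7] [0.3755 0.3398]
tipbox 0.86 [211.9 190.1] [0.5693 0.4325]
```

View pics/side0.png

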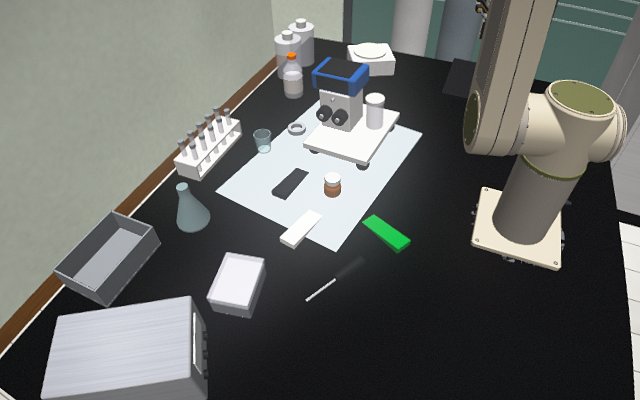

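View pics/top0.png

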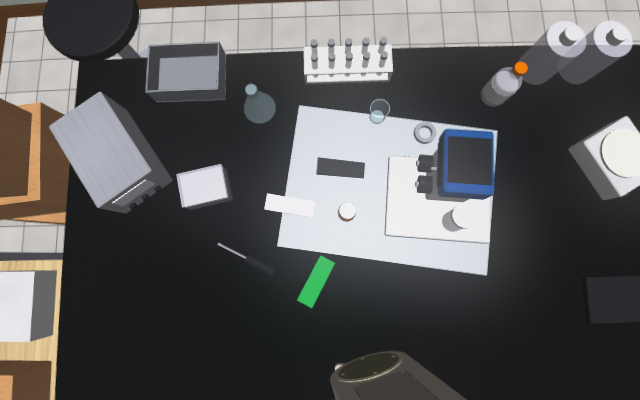

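The side view shows the black wedge at about (292,182), with the pump behind it and its short foot at about (316,153). The white and green wedges and the jar at (333,184) are decoys or bystanders. In the top view the wedge is at (341,168) and the plate corner at (389,157). Next I'll fit the outlines more precisely.

```bash
cat >> h.py <<'E'
def wedge_fit(p,xy):
    # model fit: project wedge solid hull against dark-object mask
    from scipy.optimize import minimize
    best=None
    for m in cams.silhouettes(p,'wedge'):
        d=np.hypot(*(np.array(m['xy'])-xy))
        if best is None or d<best[0]: best=(d,m)
    M=best[1]['mask'].astype(np.uint8); x,y,w,h=cv2.boundingRect(M); S=8
    ox,oy=x-15,y-15; big=cv2.resize(M[oy:oy+h+30,ox:ox+w+30],None,fx=S,fy=S,interpolation=cv2.INTER_LINEAR_EXACT)
    big=cv2.resize(M[oy:oy+h+30,ox:ox+w+30].astype(np.float32),None,fx=S,fy=S,interpolation=cv2.INTER_CUBIC)>.5
    V=np.array([[a,b,z] for a,b,z in [(.065,.022,0),(.065,-.022,0),(-.065,.022,0),(-.065,-.022,0),(-.065,.022,.018),(-.065,-.022,.018)]])
    def cost(q):
        c,s=np.cos(q[2]),np.sin(q[2])
        P=np.array([(proj(p,[q[0]+c*v[0]-s*v[1],q[1]+s*v[0]+c*v[1],v[2]])-[ox,oy]+.5)*S for v in V])
        im=np.zeros(big.shape,np.uint8); cv2.fillConvexPoly(im,cv2.convexHull(np.round(P).astype(np.int32)),1)
        return float((im.astype(bool)^big).sum())/S/S
    c0=at_z(p,best[1]['xy'],.006); r=None
    for h0 in (-1.75,-1.6):
        t=minimize(cost,[c0[0],c0[1],h0],method='Nelder-Mead',options=dict(initial_simplex=np.array([[c0[0],c0[1],h0],[c0[0]+.01,c0[1],h0],[c0[0],c0[1]+.01,h0],[c0[0],c0[1],h0+.1]])))
        if r is None or t.fun<r.fun: r=t
    return r.x,r.fun,int(M.sum())
E
python3 - <<'E'
from h import *
np.set_printoptions(precision=4,suppress=True)
for c,xy in (('side',(292,182)),('top',(341,168))):
    p=cams.read_camera(c); q,f,n=wedge_fit(p,xy); u=np.array([np.cos(q[2]),np.sin(q[2])])
    print(c,q,f,n,'tip',q[:2]+.065*u,'back',q[:2]-.065*u)
    for nm in('short_foot','plate_corner','pump'):
        for r in cams.pinpoint(p,nm)[:2]: print(nm,r['score'],r['xy'],at_z(p,r['xy'],.054 if 'pl' in nm else 0)[:2])
    g=p['pixels'].min(2)
    sub=p['pixels'][90:200,270:440] if c=='side' else p['pixels'][110:260,350:510]
    cv2.imwrite(f'pics/{c}1.png',cv2.resize(sub[:,:,::-1],None,fx=4,fy=4,interpolation=cv2.INTER_CUBIC)[:600])
E
```

```text
side [ 0.6201  0.076  -1.685 ] 20.03125 546 tip [0.6127 0.0115] back [0.6275 0.1406]
short_foot 0.78 [315.8, 151.9] [ 0.6086 -0.0773]
plate_corner 0.76 [317.3, 138.1] [ 0.6033 -0.0792]
pump 0.57 [355.8, 141.4] [ 0.5108 -0.1736]
top [ 0.6203  0.0783 -1.6775] 30.984375 793 tip [0.6134 0.0136] back [0.6272 0.1429]
plate_corner 0.6 [404.3, 166.7] [ 0.6066 -0.0857]
pump 0.55 [431.1, 202.9] [ 0.5172 -0.1641]
```

View pics/side1.png

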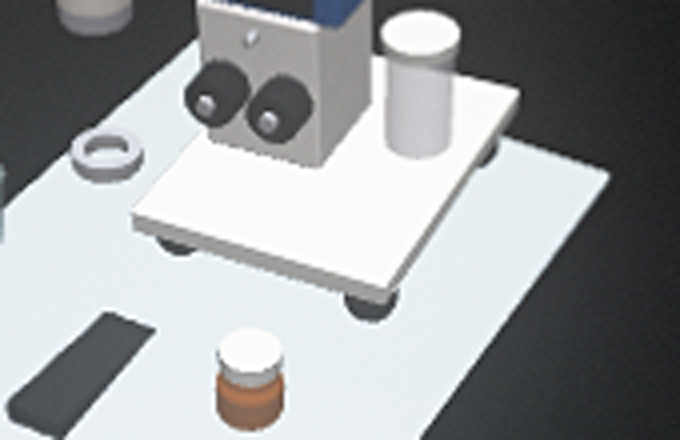

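View pics/top1.png

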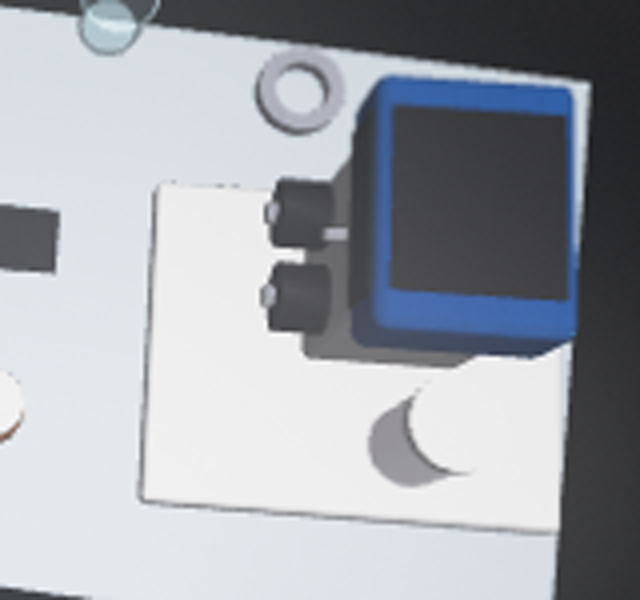

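The side crop shows the plate's short corner at (303,143), near corner at (367,162) and far corner at (400,113). The top crop shows the same corners at (389,156), (385,235) and (489,243). I'll fit the pump pose from these.

Run:
```python
from h import *
from scipy.optimize import least_squares
np.set_printoptions(precision=4,suppress=True)
C=[(-130,105),(-130,-105),(130,-105)]
mod=[np.array([x,y,62-8*(-x/200+y/160)])/1e3 for x,y in C]
pix={'side':[(133,213),(390,290),(520,93)],'top':[(157,184),(141,499),(558,532)]}
off={'side':(270,90),'top':(350,110)}
P={c:cams.read_camera(c) for c in pix}
W=lambda q,v:np.array([q[0]+np.cos(q[2])*v[0]-np.sin(q[2])*v[1],q[1]+np.sin(q[2])*v[0]+np.cos(q[2])*v[1],v[2]])
def res(q,cs):
    return np.concatenate([proj(P[c],W(q,v))-((np.array(a)+.5)/4-.5+off[c]) for c in cs for a,v in zip(pix[c],mod)])
for cs in(['side'],['top'],['side','top']):
    r=least_squares(res,[.51,-.165,-1.65],args=(cs,)); q=r.x
    # lean shifts the body top ~: foot point with small drop
    f=W(q,np.array([-.1,.08,0]));print(cs,q,r.fun,'foot',f)
print(robot.read_state()['t'])
```

```text
['side'] [ 0.5191 -0.1613 -1.6697] [-0.6213  0.3889 -0.0036 -0.0023  0.6728 -0.6628] foot [ 0.6085 -0.0697  0.    ]
['top'] [ 0.5222 -0.1646 -1.679 ] [-0.48   -1.0181 -0.5566  0.453   1.0102  0.4461] foot [ 0.6126 -0.0739  0.    ]
['side', 'top'] [ 0.5211 -0.164  -1.6757] [-0.984  -0.4747 -0.7511 -0.7163  0.4277 -1.0699 -0.8497 -0.4308 -0.667
  1.1082  0.9313  0.7618] foot [ 0.6111 -0.0729  0.    ]
1.8
```

Emit:
{"fn": "step_arm", "kwargs": {"deltas": [{"offset": [0, 0, -6], "roll": 0}, {"offset": [0, 0, -6], "roll": 0}, {"offset": [3.64, -3.08, 0], "roll": 0}, {"offset": [3.64, -3.08, 0], "roll": 0}, {"offset": [3.64, -3.08, 0], "roll": 0}, {"offset": [3.64, -3.08, 0], "roll": 0}, {"offset": [3.64, -3.08, 0], "roll": 0}, {"offset": [3.64, -3.08, 0], "roll": 0}, {"offset": [3.64, -3.08, 0], "roll": 0}, {"offset": [3.64, -3.08, 0], "roll": 0}, {"offset": [3.64, -3.08, 0], "roll": 0}, {"offset": [3.64, -3.08, 0], "roll": 0}], "fingers": 0, "grip_force": 5}}

```text
t: 3.3
tool_pos: [0.4423, -0.149, 0.3389]
orientation: [3.094, 0.543, 0.001]
force: [0.3, -0.4, 0.3]
opening: 0.0003
```

Emit:
{"fn": "step_arm", "kwargs": {"deltas": [{"offset": [3.64, -3.08, 0], "roll": 0}, {"offset": [3.64, -3.08, 0], "roll": 0}, {"offset": [3.64, -3.08, 0], "roll": 0}, {"offset": [3.64, -3.08, 0], "roll": 0}, {"offset": [3.64, -3.08, 0], "roll": 0}, {"offset": [3.64, -3.08, 0], "roll": 0}, {"offset": [3.64, -3.08, 0], "roll": 0}, {"offset": [3.64, -3.08, 0], "roll": 0}]}}

```text
t: 4.3
tool_pos: [0.6322, 0.1819, 0.3386]
orientation: [3.094, 0.544, 0.0]
force: [0.1, -0.6, 1.3]
opening: 0.0002
```

Emit:
{"fn": "step_arm", "kwargs": {"deltas": [{"offset": [0, 0, 0], "roll": -0.159}, {"offset": [0, 0, 0], "roll": -0.159}, {"offset": [0, 0, 0], "roll": -0.159}, {"offset": [0, 0, 0], "roll": -0.159}, {"offset": [0, 0, 0], "roll": -0.159}, {"offset": [0, 0, 0], "roll": -0.159}, {"offset": [0, 0, 0], "roll": -0.159}, {"offset": [0, 0, 0], "roll": 0}, {"offset": [0, 0, 0], "roll": 0}]}}

```text
t: 5.42
tool_pos: [0.6316, 0.1804, 0.3386]
orientation: [-2.344, -2.092, 0.0]
force: [0.7, 0.2, 1.1]
opening: 0.0005
```

```bash
cat >> h.py <<'E'
def where():
    from scipy.spatial.transform import Rotation as R
    s=robot.read_state(); T=R.from_rotvec(s['orientation']).as_matrix()
    print('t',s['t'],'pos',np.round(s['tool_pos'],4),'xang',np.arctan2(T[1,0],T[0,0]).round(4),'z',T[:,2].round(3),'F',np.round(s['force'],1),'op',s['opening'])
    return s,T
E
python3 -c "
from h import *
s,T=where(); print(T.T@(np.array([.6317,.1815,.05])-s['tool_pos'])*100)"
```

```text
t 5.425 pos [0.6316 0.1804 0.3386] xang 1.4572 z [-0.  0. -1.] F [0.7 0.2 1.1] op 0.000499552619634221
[1.07205287e-01 3.12165527e-03 2.88603091e+01]
```

Emit:
{"fn": "step_arm", "kwargs": {"deltas": [{"offset": [0.1, 0, 5], "roll": 0}, {"offset": [0, 0, 5], "roll": 0}, {"offset": [0, 0, 5], "roll": 0}, {"offset": [0, 0, 5], "roll": 0}, {"offset": [0, 0, 5], "roll": 0}, {"offset": [0, 0, 4], "roll": 0}, {"offset": [0, 0, 2], "roll": 0}, {"offset": [0, 0, 1], "roll": 0}, {"offset": [0, 0, 1], "roll": 0}, {"offset": [0, 0, 0], "roll": 0}]}}

```text
t: 6.68
tool_pos: [0.6321, 0.1815, 0.0091]
orientation: [2.34, 2.095, 0.001]
force: [0.4, -0.4, 0.3]
opening: 0.0004
```

```bash
python3 -c "
from h import *
s,T=where()
for c in ('side','top'):
    p=cams.read_camera(c); print(c,proj(p,s['tool_pos']))
    sub=p['pixels'][110:230,230:390] if c=='side' else p['pixels'][110:230,270:430]
    cv2.imwrite(f'pics/{c}2.png',cv2.resize(sub[:,:,::-1],None,fx=4,fy=4,interpolation=cv2.INTER_CUBIC))
"
```

```text
t 6.675 pos [0.6321 0.1815 0.0091] xang 1.4605 z [ 0.001  0.    -1.   ] F [ 0.4 -0.4  0.3] op 0.0004466157920615894
side [269.71761034 204.2158299 ]
top [302.29331648 164.26429328]
```

View pics/side2.png

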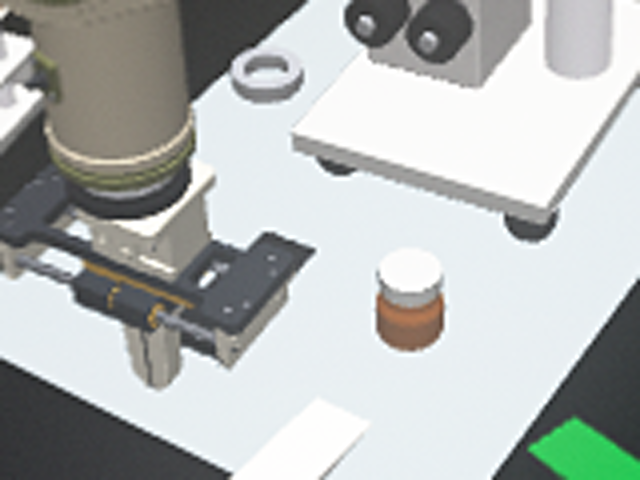

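The fingertip shows at about (268.5,206), within 2 px of where it should project, so arm and camera agree. The wedge is hidden behind the gripper. I'm starting the slow push.

Emit:
{"fn": "step_arm", "kwargs": {"deltas": [{"offset": [-0.5, 0, 0], "roll": 0}, {"offset": [-0.5, 0, 0], "roll": 0}, {"offset": [-0.5, 0, 0], "roll": 0}, {"offset": [-0.5, 0, 0], "roll": 0}, {"offset": [-0.4, 0, 0], "roll": 0}, {"offset": [-0.3, 0, 0], "roll": 0}, {"offset": [-0.3, 0, 0], "roll": 0}, {"offset": [-0.3, 0.01, 0], "roll": 0}, {"offset": [-0.4, 0.01, 0], "roll": 0}, {"offset": [-0.4, 0.02, 0], "roll": 0}, {"offset": [-0.4, 0.02, 0], "roll": 0}, {"offset": [-0.4, 0.02, 0], "roll": 0}]}}

```text
t: 8.28
tool_pos: [0.627, 0.1323, 0.0086]
orientation: [-2.34, -2.096, 0.0]
force: [0.5, -0.3, -0.3]
opening: 0.0004
```

Emit:
{"fn": "step_arm", "kwargs": {"deltas": [{"offset": [-0.4, 0.02, 0], "roll": 0}, {"offset": [-0.4, 0.02, 0], "roll": 0}, {"offset": [-0.4, 0.02, 0], "roll": 0}, {"offset": [-0.4, 0.02, 0], "roll": 0}, {"offset": [-0.4, 0.02, 0], "roll": 0}, {"offset": [-0.4, 0.02, 0], "roll": 0}, {"offset": [-0.4, 0.02, 0], "roll": 0}, {"offset": [-0.4, 0.02, 0], "roll": 0}, {"offset": [-0.4, 0.02, 0], "roll": 0}]}}

```text
t: 9.4
tool_pos: [0.6249, 0.0964, 0.0086]
orientation: [-2.34, -2.096, -0.0]
force: [-0.1, 0.6, -2.4]
opening: 0.0003
```

```bash
python3 -c "
from h import *
s,T=where()
for c in ('side','top'):
    p=cams.read_camera(c)
    for r in cams.pinpoint(p,'wedge_tip')[:3]+cams.pinpoint(p,'short_foot')[:2]: print(c,r['score'],r['xy'],at_z(p,r['xy'],0)[:2])
    sub=p['pixels'][110:230,230:390] if c=='side' else p['pixels'][110:230,270:430]
    cv2.imwrite(f'pics/{c}3.png',cv2.resize(sub[:,:,::-1],None,fx=4,fy=4,interpolation=cv2.INTER_CUBIC))
"
```

```text
t 9.4 pos [0.6249 0.0964 0.0086] xang 1.4608 z [-0.  0. -1.] F [-0.1  0.6 -2.4] op 0.00026001255874148483
side 0.72 [312.9, 212.5] [0.51563427 0.15741797]
side 0.64 [370.2, 213.0] [0.37372657 0.10146269]
side 0.68 [315.4, 151.9] [ 0.60979544 -0.07679673]
top 0.95 [311.8, 208.2] [0.51166781 0.15851584]
top 0.45 [362.0, 167.9] [0.61921886 0.01838864]
```

View pics/side3.png

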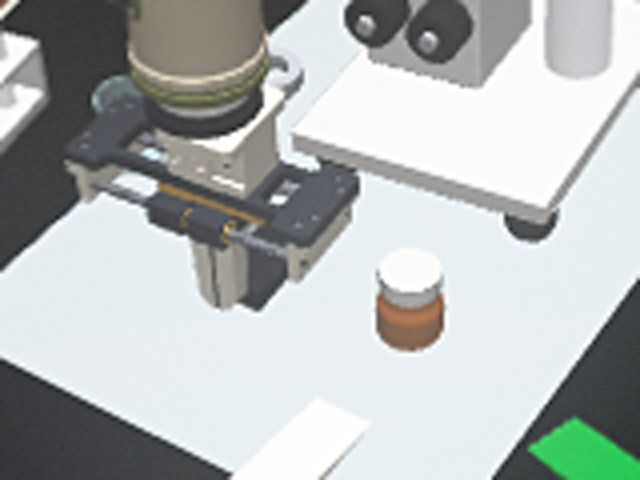

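The wedge shows just ahead of the fingers on their right, at about crop (262,290), flush and aligned. I'll keep pushing.

Emit:
{"fn": "step_arm", "kwargs": {"deltas": [{"offset": [-0.4, 0.02, 0], "roll": 0}, {"offset": [-0.4, 0.02, 0], "roll": 0}, {"offset": [-0.4, 0.02, 0], "roll": 0}, {"offset": [-0.4, 0.02, 0], "roll": 0}, {"offset": [-0.4, 0.02, 0], "roll": 0}, {"offset": [-0.4, 0.02, 0], "roll": 0}, {"offset": [-0.4, 0.02, 0], "roll": 0}, {"offset": [-0.4, 0.02, 0], "roll": 0}, {"offset": [-0.4, 0.02, 0], "roll": 0}]}}

```text
t: 10.82
tool_pos: [0.6228, 0.0613, 0.0087]
orientation: [-2.339, -2.096, -0.002]
force: [0.4, 6.7, 0.7]
opening: 0.0007
```

Emit:
{"fn": "step_arm", "kwargs": {"deltas": [{"offset": [-0.3, 0.01, 0], "roll": 0}, {"offset": [-0.3, 0.01, 0], "roll": 0}, {"offset": [-0.3, 0.01, 0], "roll": 0}, {"offset": [-0.3, 0.01, 0], "roll": 0}, {"offset": [-0.3, 0.01, 0], "roll": 0}, {"offset": [-0.3, 0.01, 0], "roll": 0}, {"offset": [-0.3, 0.01, 0], "roll": 0}, {"offset": [-0.3, 0.01, 0], "roll": 0}, {"offset": [-0.3, 0.01, 0], "roll": 0}, {"offset": [-0.3, 0.01, 0], "roll": 0}, {"offset": [-0.3, 0.01, 0], "roll": 0}]}}

```text
t: 12.2
tool_pos: [0.6202, 0.0275, 0.0086]
orientation: [-2.34, -2.096, 0.0]
force: [0.3, 4.1, 0.3]
opening: 0.0001
```

```bash
python3 -c "
from h import *
s,T=where()
for c in ('side','top'):
    p=cams.read_camera(c)
    for n in ('plate_corner','short_foot','pump'):
        for r in cams.pinpoint(p,n)[:2]: print(c,n,r['score'],r['xy'])
    sub=p['pixels'][90:200,240:420] if c=='side' else p['pixels'][130:280,300:500]
    cv2.imwrite(f'pics/{c}4.png',cv2.resize(sub[:,:,::-1],None,fx=4,fy=4,interpolation=cv2.INTER_CUBIC))
"
```

```text
t 12.2 pos [0.6202 0.0275 0.0086] xang 1.4607 z [-0.  0. -1.] F [0.3 4.1 0.3] op 0.0001347831075348086
side plate_corner 0.91 [319.3, 137.6]
side pump 0.7 [354.6, 139.9]
side pump 0.59 [319.3, 133.8]
top plate_corner 0.87 [400.6, 164.4]
top short_foot 0.37 [209.0, 188.2]
top pump 0.95 [429.4, 203.0]
```

View pics/side4.png

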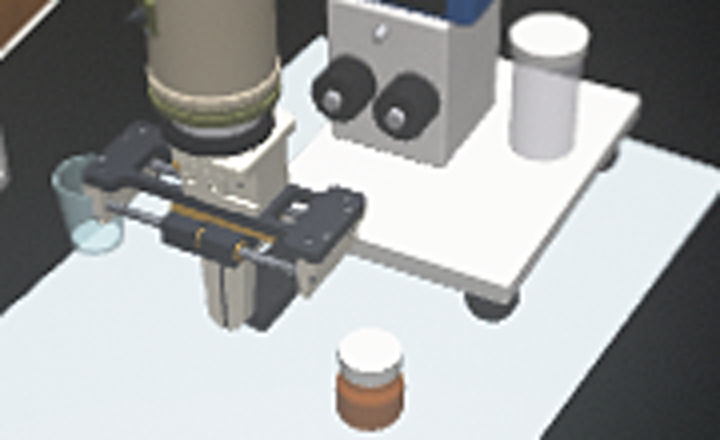

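The gripper partly hides the plate, and the wedge is still under the fingers on its line. Resistance of about 4 to 7 N shows it is under the foot. I'll push 12 mm more, then measure the tilt from how the column moved in the images.

Emit:
{"fn": "step_arm", "kwargs": {"deltas": [{"offset": [-0.3, 0.01, 0], "roll": 0}, {"offset": [-0.3, 0.01, 0], "roll": 0}, {"offset": [-0.3, 0.01, 0], "roll": 0}, {"offset": [-0.3, 0.01, 0], "roll": 0}, {"offset": [0, 0, 0], "roll": 0}, {"offset": [0, 0, 0], "roll": 0}]}}

```text
t: 13.35
tool_pos: [0.6194, 0.0152, 0.0088]
orientation: [2.34, 2.095, -0.001]
force: [0.0, -0.2, -0.9]
opening: 0.0005
```

```bash
cat >> h.py <<'E'
def tilt():
    # pump motion since start: slide dx,dy,yaw + rotation theta about the diagonal through the two neighbours of the short foot
    from scipy.optimize import least_squares
    from scipy.spatial.transform import Rotation as R
    q0=(.5195,-.1655,-1.676); c,s=np.cos(q0[2]),np.sin(q0[2])
    Rz=np.array([[c,-s,0],[s,c,0],[0,0,1]]); o=np.array([q0[0],q0[1],0])
    a=np.array([100,80,0])/np.hypot(100,80)
    t0=R.from_rotvec(-.064*a).as_matrix()   # start lean
    if (t0@np.array([-.1,.08,0]))[2]>0: a=-a; t0=t0.T
    A=[];B=[];X=[];cam=[];P={}
    for n in('side','top'):
        p=cams.read_camera(n);P[n]=p
        g0=cv2.cvtColor(cv2.imread(f'pics/{n}0.png'),cv2.COLOR_BGR2GRAY);g1=cv2.cvtColor(p['pixels'],cv2.COLOR_RGB2GRAY)
        m=np.zeros_like(g0)
        if n=='top': cv2.rectangle(m,(440,122),(500,200),255,-1);cv2.rectangle(m,(470,200),(500,246),255,-1)
        else: cv2.rectangle(m,(308,50),(372,98),255,-1);cv2.rectangle(m,(340,98),(402,170),255,-1)
        f=cv2.goodFeaturesToTrack(g0,60,.02,4,mask=m)
        f1,st,_=cv2.calcOpticalFlowPyrLK(g0,g1,f,None,winSize=(11,11),maxLevel=2)
        fb,st2,_=cv2.calcOpticalFlowPyrLK(g1,g0,f1,None,winSize=(11,11),maxLevel=2)
        ok=(st[:,0]>0)&(np.abs(f-fb).max((1,2))<.2)
        for u,v in zip(f[ok,0],f1[ok,0]): A.append(u);B.append(v);cam.append(n)
    A=np.array(A);B=np.array(B)
    # body z of each point is unknown: joint fit with bounded depth
    def body(n,u,z):
        oo,d=ray(P[n],u); n3=Rz@t0@np.array([0,0,1]); base=o
        return (Rz@t0).T@(oo+d*((z-n3@(oo-base))/(n3@d))-o)
    def res(x):
        th,dx,dy,yw=x[:4]; Rt=R.from_rotvec(np.sign(1)*-(.064-th)*a).as_matrix(); Ry=R.from_euler('z',yw).as_matrix()
        return np.concatenate([proj(P[n],o+[dx,dy,0]+Ry@Rz@Rt@body(n,u,z))-v for n,u,v,z in zip(cam,A,B,x[4:])])
    z0=[.24 if (n=='top' and u[1]<200) or (n=='side' and u[1]<98) else .06 for n,u in zip(cam,A)]
    r=least_squares(res,[0.03,0,0,0]+z0,bounds=([-.1,-.03,-.03,-.1]+[.03]*len(z0),[.15,.03,.03,.1]+[.251]*len(z0)),loss='soft_l1',f_scale=.3,x_scale=[.01,.002,.002,.01]+[.05]*len(z0))
    J=r.jac; cov=np.linalg.pinv(J.T@J)*.3**2
    print('levelled by',r.x[0].round(4),'+-',np.sqrt(cov[0,0]).round(4),'of .064; slide',r.x[1:4].round(4),'n',len(A),'med',np.median(np.abs(r.fun)).round(3))
    for n in('side','top'):
        k=[i for i,x in enumerate(cam) if x==n and z0[i]>.1]; print(n,'head flow',np.median(B[k]-A[k],0).round(2))
E
python3 -c "
from h import *
where(); tilt()"
```

```text
t 13.35 pos [0.6194 0.0152 0.0088] xang 1.4606 z [ 0.    -0.001 -1.   ] F [ 0.  -0.2 -0.9] op 0.0005269520659575375
levelled by 0.0702 +- 0.0094 of .064; slide [0.0027 0.0027 0.015 ] n 36 med 0.082
side head flow [ 3.6  -0.62]
top head flow [1.52 4.95]
```

```bash
sed -i "s/return np.concatenate(\[proj(P\[n\],o+\[dx/return np.concatenate([np.array([dx\/.001,dy\/.001,yw\/.003])*.3*W]+[(np.array(x[4:])-z0)\/.012*.3]+[proj(P[n],o+[dx/; s/^def tilt():/def tilt(W=1):/; s/z0=\[.24/z0=[.235/" h.py
python3 -c "
from h import *
tilt(1);tilt(.3);tilt(0)
for c in ('side','top'):
    p=cams.read_camera(c)
    for n in ('plate_corner','pump'):
        for r in cams.pinpoint(p,n)[:2]: print(c,n,r['score'],r['xy'])
    sub=p['pixels'][90:200,240:420] if c=='side' else p['pixels'][110:260,320:510]
    cv2.imwrite(f'pics/{c}5.png',cv2.resize(sub[:,:,::-1],None,fx=4,fy=4,interpolation=cv2.INTER_CUBIC))
"
```

```text
levelled by 0.04 +- 0.0022 of .064; slide [-0.0018 -0.0003 -0.0163] n 36 med 0.163
side head flow [ 3.59 -0.63]
top head flow [1.52 4.96]
levelled by 0.0392 +- 0.0022 of .064; slide [-0.002  -0.0004 -0.0177] n 36 med 0.151
side head flow [ 3.59 -0.63]
top head flow [1.52 4.96]
levelled by 0.039 +- 0.0022 of .064; slide [-0.0021 -0.0005 -0.0182] n 36 med 0.151
side head flow [ 3.59 -0.62]
top head flow [1.52 4.96]
side plate_corner 0.78 [317.3, 134.5]
side pump 0.95 [351.6, 142.2]
top plate_corner 0.93 [403.4, 163.3]
top pump 0.94 [429.6, 202.5]
```

View pics/top5.png

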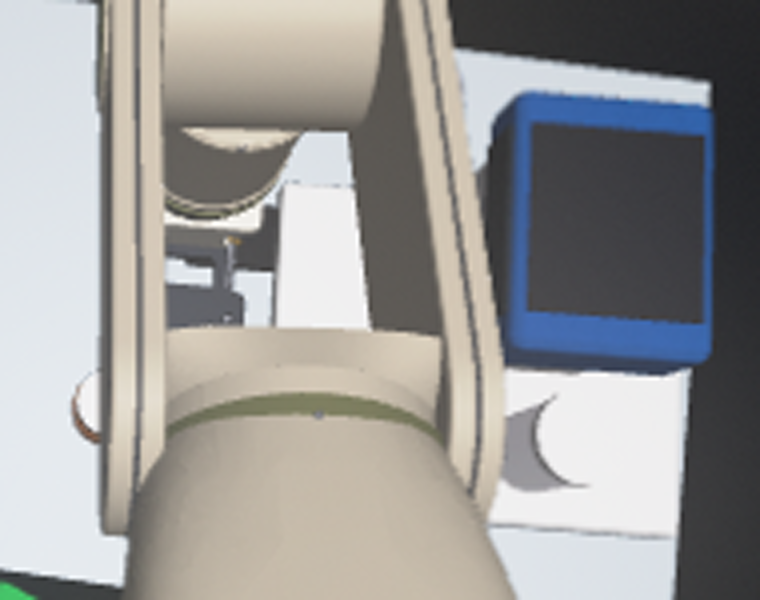

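The top crop shows the arm over the plate's left half and the blue head fully clear. The head moved by about (+4.5,+4.9) px. Full levelling should give about (+4.7,+5.9), so roughly 0.056 of 0.064 rad is done. Finger position agrees: the tip is about 46 mm past the foot. I'll push 8 mm more, then back off and check.

Emit:
{"fn": "step_arm", "kwargs": {"deltas": [{"offset": [-0.3, 0.01, 0], "roll": 0}, {"offset": [-0.3, 0.01, 0], "roll": 0}, {"offset": [-0.2, 0.01, 0], "roll": 0}, {"offset": [0, 0, 0], "roll": 0}, {"offset": [0, 0, 0], "roll": 0}]}}

```text
t: 14.68
tool_pos: [0.6187, 0.0078, 0.0087]
orientation: [2.34, 2.096, 0.0]
force: [0.3, 2.8, -0.5]
opening: 0.0007
```

Emit:
{"fn": "step_arm", "kwargs": {"deltas": [{"offset": [1, 0, 0], "roll": 0}, {"offset": [3, 0, 0], "roll": 0}, {"offset": [5, 0, 0], "roll": 0}, {"offset": [5, 0, 0], "roll": 0}, {"offset": [5, 0, -3], "roll": 0}, {"offset": [5, 0, -5], "roll": 0}, {"offset": [5, 0, -5], "roll": 0}, {"offset": [4, 0, -5], "roll": 0}, {"offset": [0, 0, 0], "roll": 0}]}}

```text
t: 15.8
tool_pos: [0.6559, 0.3279, 0.1826]
orientation: [2.334, 2.098, 0.016]
force: [1.0, -0.1, 0.1]
opening: 0.0004
```

```bash
cat > m.py <<'E'
from h import *
from scipy.spatial.transform import Rotation as R
np.set_printoptions(precision=4,suppress=True)
where()
q0=(.5195,-.1655,-1.676); Rz=R.from_euler('z',q0[2]).as_matrix(); o=np.array([q0[0],q0[1],0]); a=np.array([-100,-80,0])/np.hypot(100,80)
lean=lambda t:R.from_rotvec(t*a).as_matrix()
if (lean(.064)@[-.1,.08,0])[2]>0: a=-a
print('lean check',lean(.064)@[-.1,.08,0])
box={'top':(441,126,494,196),'side':(312,58,370,96)}
for n in('side','top'):
    p=cams.read_camera(n); save(p,n+'6.png')
    i0=cv2.imread(f'pics/{n}0.png').astype(np.float32); i1=p['pixels'][:,:,::-1].astype(np.float32)
    x0,y0,x1,y1=box[n]; b0=i0[:,:,0]-i0[:,:,2]; b1=i1[:,:,0]-i1[:,:,2]   # blue minus red: background nearly cancels
    t=b0[y0:y1,x0:x1]; M=np.array([[1,0,x0],[0,1,y0]],np.float32)
    try:
        cc,M=cv2.findTransformECC(t,b1,M,cv2.MOTION_AFFINE,(cv2.TERM_CRITERIA_EPS|cv2.TERM_CRITERIA_COUNT,300,1e-6),None,5)
    except cv2.error as e: print(e); continue
    c=np.array([(x1-x0-1)/2,(y1-y0-1)/2]); c0=c+[x0,y0]; d=M[:,:2]@c+M[:,2]-c0
    print(n,'cc',cc,'flow',d)
    for z in(.21,.24):
        oo,dd=ray(p,c0); nn=Rz@lean(.064)@[0,0,1]; Xb=(Rz@lean(.064)).T@(oo+dd*((z-nn@(oo-o))/(nn@dd))-o)
        e=[proj(p,o+Rz@lean(t)@Xb)-proj(p,o+Rz@lean(.064)@Xb) for t in(0,-.01)]
        print(' z',z,'expected level',e[0],'over by .01',e[1],'fraction',d@e[0]/(e[0]@e[0]))
    for nm in('wedge','wedge_back','wedge_tip','short_foot','plate_corner'):
        for r in cams.pinpoint(p,nm)[:3]: print(' ',nm,round(r['score'],2),r['xy'],at_z(p,r['xy'],.062 if 'pl' in nm else .009 if 'ba' in nm else 0)[:2])
p=cv2.imread('pics/side6.png')[60:200,250:430]; cv2.imwrite('pics/side6c.png',cv2.resize(p,None,fx=4,fy=4,interpolation=cv2.INTER_CUBIC))
E
python3 m.py
```

```text
t 15.8 pos [0.6559 0.3279 0.1826] xang 1.4643 z [ 0.01   0.004 -1.   ] F [ 1.  -0.1  0.1] op 0.0004379998145800688
lean check [-0.0998  0.0798 -0.008 ]
side cc 0.993794287176722 flow [ 5.0566 -1.262 ]
 z 0.21 expected level [ 4.5039 -0.935 ] over by .01 [ 5.2093 -1.0571] fraction 1.1320858627960184
 z 0.24 expected level [ 5.4183 -1.2649] over by .01 [ 6.2678 -1.4337] fraction 0.9365736294724328
  wedge 0.87 [303.4, 224.8] [0.5213 0.2059]
  wedge 0.69 [315.5, 154.8] [ 0.6039 -0.0641]
  wedge 0.65 [384.6, 234.4] [0.3174 0.1569]
  wedge_back 0.88 [299.3, 162.8] [ 0.6297 -0.0021]
  wedge_back 0.69 [284.4, 245.8] [0.533  0.2915]
  wedge_back 0.67 [405.0, 250.7] [0.2557 0.1941]
  wedge_tip 0.64 [315.6, 212.4] [0.5091 0.1544]
  short_foot 0.58 [313.7, 149.0] [ 0.6204 -0.0879]
  plate_corner 0.72 [333.2, 283.9] [0.371  0.3765]
  plate_corner 0.63 [318.4, 136.1] [ 0.5998 -0.0799]
OpenCV(4.12.0) /io/opencv/modules/video/src/ecc.cpp:589: error: (-7:Iterations do not converge) The algorithm stopped before its convergence. The correlation is going to be minimized. Images may be uncorrelated or non-overlapped in function 'findTransformECC'
```

View pics/side6c.png

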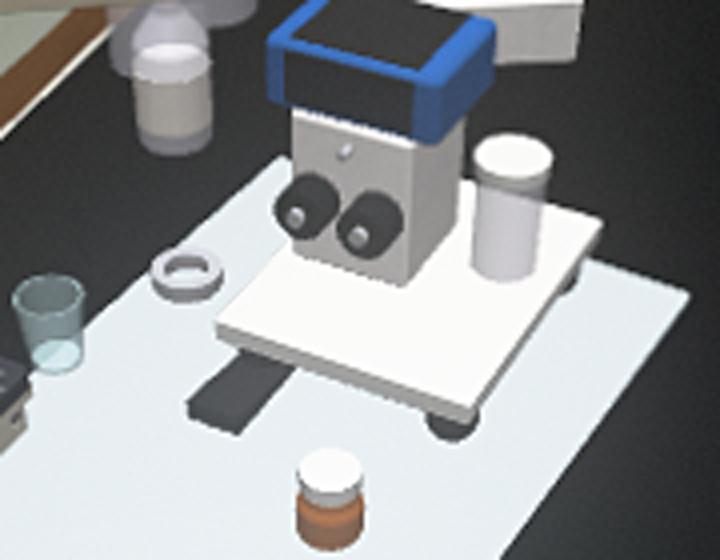

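The side crop shows the wedge lying flat with its back at about (303,163), running under the short-foot corner. Its visible part is in line with where the foot is. The collar, beaker and jar are undisturbed. I'll repeat the tilt measurement in the top view with a better starting guess.

```bash
sed -i "s/M=np.array(\[\[1,0,x0\],\[0,1,y0\]\]/M=np.array([[1,0,x0+4.5],[0,1,y0+(5 if n=='top' else -1)]]/; s/for z in(.21,.24)/for z in(.235,.25)/; s/^    for nm in.*/    for nm in():/" m.py
cat >> m.py <<'E'
# head corners tracked individually, both views; also wedge back corners
for n,pts in {'top':[(447.5,136),(489.7,139.7),(491.7,185),(447.5,182)]}.items():
    p=cams.read_camera(n); g0=cv2.cvtColor(cv2.imread(f'pics/{n}0.png'),cv2.COLOR_BGR2GRAY); g1=cv2.cvtColor(p['pixels'],cv2.COLOR_RGB2GRAY)
    f=np.array(pts,np.float32)[:,None]; cv2.cornerSubPix(g0,f,(4,4),(-1,-1),(3,50,.01)); h=f+np.float32([4.5,5.5]); cv2.cornerSubPix(g1,h,(4,4),(-1,-1),(3,50,.01))
    for u,v in zip(f[:,0],h[:,0]):
        oo,dd=ray(p,u); nn=Rz@lean(.064)@[0,0,1]; Xb=(Rz@lean(.064)).T@(oo+dd*((.25-nn@(oo-o))/(nn@dd))-o)
        print(n,u,'flow',v-u,'level exp',proj(p,o+Rz@Xb)-proj(p,o+Rz@lean(.064)@Xb),'body',Xb)
E
python3 m.py
```

```text
t 16.15 pos [0.6529 0.3219 0.1738] xang 1.4595 z [-0.003 -0.001 -1.   ] F [-0.6 -0.3  0.2] op 0.000567811372555444
lean check [-0.0998  0.0798 -0.008 ]
side cc 0.9935548134065737 flow [ 5.0607 -1.2622]
 z 0.235 expected level [ 5.2592 -1.2075] over by .01 [ 6.0837 -1.3682] fraction 0.9664114984533602
 z 0.25 expected level [ 5.745  -1.3827] over by .01 [ 6.6461 -1.5682] fraction 0.8826382529247877
top cc 0.9953474945471982 flow [4.6629 5.5304]
 z 0.235 expected level [4.7308 5.5459] over by .01 [5.4606 6.4314] fraction 0.9923373111226865
 z 0.25 expected level [5.1108 6.044 ] over by .01 [5.899  7.0088] fraction 0.9139132054604608Traceback (most recent call last):
  File "m.py", line 30, in <module>
    f=np.array(pts,np.float32)[:,None]; cv2.cornerSubPix(g0,f,(4,4),(-1,-1),(3,50,.01)); h=f+np.float32([4.5,5.5]); cv2.cornerSubPix(g1,h,(4,4),(-1,-1),(3,50,.01))
                                        ~~~~~~~~~~~~~~~~^^^^^^^^^^^^^^^^^^^^^^^^^^^^^^^
cv2.error: OpenCV(4.12.0) :-1: error: (-5:Bad argument) in function 'cornerSubPix'
> Overload resolution failed:
>  - Layout of the output array corners is incompatible with cv::Mat
>  - Expected Ptr<cv::UMat> for argument 'corners'
```

```bash
cat > n.py <<'E'
from h import *
from scipy.spatial.transform import Rotation as R
from scipy.optimize import least_squares
np.set_printoptions(precision=4,suppress=True)
q0=(.5195,-.1655,-1.676); Rz=R.from_euler('z',q0[2]).as_matrix(); o=np.array([q0[0],q0[1],0]); a=np.array([-100,-80,0])/np.hypot(100,80)
lean=lambda t:R.from_rotvec(t*a).as_matrix()
if (lean(.064)@[-.1,.08,0])[2]>0: a=-a
pix={'side':[(303.1,143.1),(367.3,162.3),(399.8,113.1)],'top':[(389.1,155.9),(385.1,234.6),(489.3,242.9)]}
body=[np.array(v)/1e3 for v in [(-130,105,62),(-130,-105,62),(130,-105,62)]]
head={'side':((340.5,76.5),(5.06,-1.262)),'top':((467,160.5),(4.663,5.53))}
obs=[];P={}
for n in pix:
    p=cams.read_camera(n);P[n]=p
    i0=cv2.imread(f'pics/{n}0.png'); g0=cv2.cvtColor(i0,cv2.COLOR_BGR2GRAY); g1=cv2.cvtColor(p['pixels'],cv2.COLOR_RGB2GRAY)
    f=np.array(pix[n],np.float32)[:,None]
    f1,st,e=cv2.calcOpticalFlowPyrLK(g0,g1,f,None,winSize=(9,9),maxLevel=1)
    for u,v,b,s,ee in zip(f[:,0],f1[:,0],body,st,e): print(n,u,'flow',v-u,s,ee,'level exp',proj(p,o+Rz@b)-proj(p,o+Rz@lean(.064)@b)); obs.append((n,b,v-u))
for z in(.225,.235,.245):
  O=list(obs)
  for n,(u,d) in head.items():
    oo,dd=ray(P[n],u); A=Rz@lean(.064); nn=A[:,2]; O.append((n,A.T@(oo+dd*((z-nn@(oo-o))/(nn@dd))-o),np.array(d)))
  def res(x,yaw=True):
    A=R.from_euler('z',x[3]).as_matrix()@Rz@lean(.064-x[0])
    return np.concatenate([proj(P[n],o+[x[1],x[2],0]+A@b)-proj(P[n],o+Rz@lean(.064)@b)-d for n,b,d in O]+[[x[3]/.005*.2]])
  r=least_squares(res,[.06,0,0,0],loss='soft_l1',f_scale=.3,x_scale=[.01,.001,.001,.01]); print(z,'residual lean',.064-r.x[0],'slide',r.x[1:],'cost',r.cost)
  print(r.fun.round(2))
for n,xy in (('side',(303,160)),('top',(372,175))):
    for r in cams.pinpoint(P[n],'wedge_back')[:3]: print(n,round(r['score'],2),r['xy'],at_z(P[n],r['xy'],.009)[:2])
i=P['top']['pixels'][120:260,340:510]; cv2.imwrite('pics/top7.png',cv2.resize(i[:,:,::-1],None,fx=4,fy=4,interpolation=cv2.INTER_CUBIC))
E
python3 n.py
```

```text
side [303.1 143.1] flow [ 0.8542 -2.7401] [1] [3.1501] level exp [ 1.0423 -2.9474]
side [367.3 162.3] flow [ 0.6371 -0.0148] [1] [10.7666] level exp [ 1.3812 -0.1903]
side [399.8 113.1] flow [0.6856 2.4085] [1] [3.8835] level exp [0.8903 2.5699]
top [389.1 155.9] flow [ 1.455  -0.2417] [1] [3.6632] level exp [1.4795 0.0331]
top [385.1 234.6] flow [0.5991 1.0816] [1] [3.6227] level exp [0.9256 1.3149]
top [489.3 242.9] flow [-0.3116  1.6258] [1] [5.9209] level exp [-0.7529  1.5527]
0.225 residual lean -0.0015478213146653264 slide [ 0.0003  0.0002 -0.0022] cost 0.4033212291817994
[ 0.05 -0.34  0.52 -0.16  0.17  0.29  0.09  0.05  0.19  0.01 -0.63 -0.06
 -0.11  0.14 -0.11 -0.3  -0.09]
0.235 residual lean 0.0018029976571481698 slide [ 0.0002  0.0001 -0.0025] cost 0.28864903286280064
[ 0.02 -0.2   0.47 -0.15  0.17  0.16  0.04  0.07  0.16 -0.03 -0.58 -0.08
 -0.04  0.07 -0.07 -0.23 -0.1 ]
0.245 residual lean 0.004856142567907583 slide [ 0.0001  0.0001 -0.003 ] cost 0.2200356347922678
[-0.01 -0.08  0.41 -0.14  0.17  0.05  0.01  0.07  0.11 -0.09 -0.54 -0.1
  0.02  0.01 -0.03 -0.15 -0.12]
side 0.95 [406.1, 250.1] [0.2537 0.1914]
side 0.94 [286.5, 244.9] [0.5295 0.2871]
side 0.58 [302.7, 160.7] [ 0.6243 -0.0147]
top 0.87 [366.3, 166.1] [0.6218 0.0074]
top 0.6 [265.6, 199.2] [0.5384 0.2824]
```

View pics/top7.png

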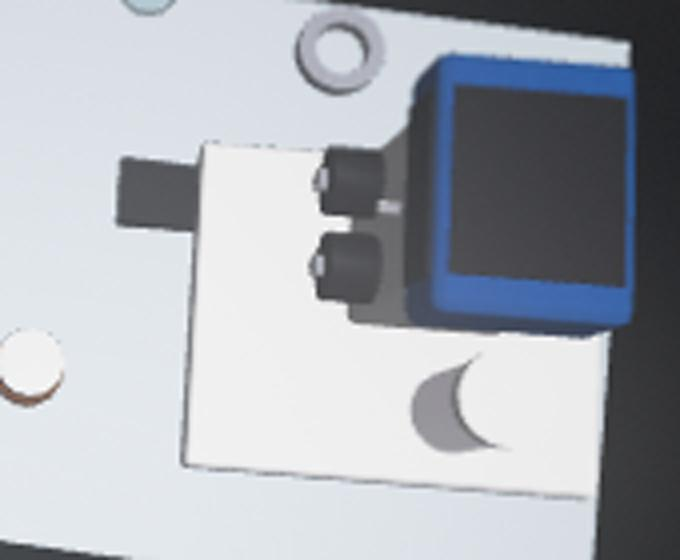

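The top crop shows the wedge's back end at about (120,190) projecting from under the plate near the short-foot corner, squarely in line with it. The plate-corner flow is about 93% of full levelling and the head flow 91 to 99%. That leaves about 0.004 rad of lean, so I'll go back for a nudge of about 3 mm.

Emit:
{"fn": "step_arm", "kwargs": {"deltas": [{"offset": [-3, 0, 4], "roll": 0}, {"offset": [-4, 0, 4], "roll": 0}, {"offset": [-4, 0, 4], "roll": 0}, {"offset": [-4, 0, 3], "roll": 0}, {"offset": [-4, 0, 1.5], "roll": 0}, {"offset": [-4, 0, 0], "roll": 0}, {"offset": [-3, 0, 0], "roll": 0}, {"offset": [0, 0, 0], "roll": 0}, {"offset": [0, 0, 0], "roll": 0}, {"offset": [0, 0, 0], "roll": 0}]}}

```text
t: 17.75
tool_pos: [0.6252, 0.066, 0.011]
orientation: [2.339, 2.097, 0.001]
force: [1.0, 1.1, 0.6]
opening: 0.0003
```

```bash
python3 -c "
from h import *
s,T=where(); print((T.T@(np.array([.6187,.0078,.0087])-s['tool_pos'])*100).round(2))"
```

```text
t 17.75 pos [0.6252 0.066  0.011 ] xang 1.462 z [ 0.  0. -1.] F [1.  1.1 0.6] op 0.00032923668971134403
[-5.86 -0.01  0.23]
```

Emit:
{"fn": "step_arm", "kwargs": {"deltas": [{"offset": [-1, 0, 0.2], "roll": 0}, {"offset": [-1, 0, 0], "roll": 0}, {"offset": [-1, 0, 0], "roll": 0}, {"offset": [-1, 0, 0], "roll": 0}, {"offset": [-0.5, 0, 0], "roll": 0}, {"offset": [-0.5, 0, 0], "roll": 0}, {"offset": [-0.4, 0, 0], "roll": 0}, {"offset": [-0.4, 0, 0], "roll": 0}, {"offset": [-0.4, 0, 0], "roll": 0}, {"offset": [0, 0, 0], "roll": 0}, {"offset": [0, 0, 0], "roll": 0}]}}

```text
t: 19.12
tool_pos: [0.6184, 0.0043, 0.0089]
orientation: [-2.339, -2.096, -0.002]
force: [1.4, 4.6, -0.0]
opening: 0.0004
```

Emit:
{"fn": "step_arm", "kwargs": {"deltas": [{"offset": [1, 0, 0], "roll": 0}, {"offset": [3, 0, 0], "roll": 0}, {"offset": [5, 0, 0], "roll": 0}, {"offset": [5, 0, 0], "roll": 0}, {"offset": [5, 0, -3], "roll": 0}, {"offset": [5, 0, -5], "roll": 0}, {"offset": [5, 0, -5], "roll": 0}, {"offset": [4, 0, -5], "roll": 0}, {"offset": [0, 0, 0], "roll": 0}, {"offset": [0, 0, 0], "roll": 0}, {"offset": [0, 0, 0], "roll": 0}]}}

```text
t: 20.5
tool_pos: [0.6521, 0.3175, 0.1736]
orientation: [-2.34, -2.094, 0.006]
force: [-0.2, -1.3, -0.0]
opening: 0.0006
```

```bash
python3 m.py 2>/dev/null
python3 - <<'E'
import re
s=open('n.py').read()
E
python3 n.py | grep -v '^\['
```

```text
t 20.5 pos [0.6521 0.3175 0.1736] xang 1.4598 z [-0.003 -0.002 -1.   ] F [-0.2 -1.3 -0. ] op 0.0006272643313493131
lean check [-0.0998  0.0798 -0.008 ]
side cc 0.994014915468227 flow [ 5.1132 -1.4517]
 z 0.235 expected level [ 5.2592 -1.2075] over by .01 [ 6.0837 -1.3682] fraction 0.9837513253610093
 z 0.25 expected level [ 5.745  -1.3827] over by .01 [ 6.6461 -1.5682] fraction 0.8987791983634087
top cc 0.9952549988745812 flow [5.0777 5.5246]
 z 0.235 expected level [4.7308 5.5459] over by .01 [5.4606 6.4314] fraction 1.0286602605098534
 z 0.25 expected level [5.1108 6.044 ] over by .01 [5.899  7.0088] fraction 0.9471906082318101
side [303.1 143.1] flow [ 0.7471 -3.019 ] [1] [2.3465] level exp [ 1.0423 -2.9474]
side [367.3 162.3] flow [ 0.4472 -0.1255] [1] [9.657] level exp [ 1.3812 -0.1903]
side [399.8 113.1] flow [0.6887 2.413 ] [1] [3.9109] level exp [0.8903 2.5699]
top [389.1 155.9] flow [ 1.6497 -0.4845] [1] [2.4691] level exp [1.4795 0.0331]
top [385.1 234.6] flow [0.6786 0.8719] [1] [2.9633] level exp [0.9256 1.3149]
top [489.3 242.9] flow [-0.3266  1.7482] [1] [5.4622] level exp [-0.7529  1.5527]
0.225 residual lean -0.0014085896279717042 slide [ 0.0005 -0.     -0.0046] cost 0.39671992044621535
 -0.13  0.08  0.02 -0.37 -0.18]
0.235 residual lean 0.0016215960052107792 slide [ 0.0004 -0.0001 -0.0049] cost 0.3070256856080128
 -0.07  0.02  0.07 -0.28 -0.2 ]
0.245 residual lean 0.004502582672367139 slide [ 0.0004 -0.0001 -0.0054] cost 0.2641996277453009
 -0.01 -0.05  0.12 -0.2  -0.21]
side 0.82 [402.9, 250.9] [0.2603 0.1966]
side 0.63 [287.4, 246.2] [0.5257 0.2898]
side 0.51 [300.1, 161.1] [ 0.6308 -0.0101]
top 0.87 [369.5, 164.6] [ 0.6257 -0.0015]
top 0.78 [263.4, 200.0] [0.5364 0.2884]
```

```bash
python3 -c "
from h import *
where(); print(robot.close_job())"
```

```text
t 20.85 pos [0.653  0.3184 0.1757] xang 1.4603 z [-0. -0. -1.] F [-0.3 -0.4 -0. ] op 0.00042796445051847455
the job is handed in; nothing more can be done
None
```

The wedge is under the pump's short foot, and by my measurements the pump stands level to within about 0.005 rad (limit 0.010). I handed the job in at about 21 s; it reports no verdict.

**What I did:** I pushed the black wedge thin edge first with closed fingertips. I then backed off to check the tilt, went back for a final nudge of about 3 mm, and moved the arm well clear. The wrist force readings taken between moves stayed below about 7 N.

**Last checks:**
- **Level:** the plate corner above the short foot rose 102% of the expected amount, and the far corner moved 94%. The head moved 90–103%, depending on the height I assumed for it. The final combined fit gave 0.0014 rad over level to 0.0045 rad short, but it still used head readings from before the nudge.
- **Wedge position:** from the fingertip position, the thin edge is about 57 mm past the foot's middle (nominal 54). The sideways offset looks like about 5 mm, well inside the 22 mm allowed.
- **Pump shift:** under 1 mm of sliding and about 0.005 rad of turning.
- **Bystanders:** the jar and collar looked unmoved in the last picture I viewed, and the beaker in the last one that showed it. Both were taken before the final nudge. I did not measure the bystanders separately.

**Weaker results:** my first optical-flow tilt estimates were unreliable (0.04 and 0.07 rad) and I discarded them. The later ones differ from each other by a few mrad. I could not measure the load on the wedge directly; the only sign of it was the pushing resistance of about 4–5 N.

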